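Press a dental model carrier under its hold-down spring

TASK

Push the yellow carrier plate with the plaster teeth fully home in the blue spring-bed holder: with the fingertips press its thumb pad down hard against the sprung bed and, keeping it pressed, slide it forward under the brass spring until its nose meets the end stop, then let go and leave the spring holding it down. Only press and push, never lift the plate, do not touch the plaster teeth, do not prise the spring up, and leave the jar, carver, wax block and tray where they are.

Things in the scene. Friction and masses are not known exactly. Their poses are not given: they have to be found in the camera images.
- holder: Fixed holder, 284 x 100 mm, aluminium base with two blue side rails (tops 30 mm above the bench, 68 mm apart, so the 60 mm wide plate has 4 mm play each side). Origin on the bench surface; its x axis is level and is the loading direction, from the open end (x = -122 mm) to the stop (x = +112 mm) and the blue spring block (to x = +162 mm, 46 mm high); y is across, z up. Its place and yaw vary; x points roughly to the robot's left (within 30 degrees).
- bed (a joint): Sprung steel bed of the holder, 222 x 62 mm (holder x from -113 to +109 mm), the floor on which the plate rests. Value in m, 0 = up (bed surface 32 mm above the bench), 0.010 = fully down (22 mm). It stays level. With the plate on it, it needs about 4 N of extra push to start moving and about 10 N to go fully down, and springs back up when released; about 8 mm down is a good sliding depth.
- leaf (a joint): Golden-orange brass leaf spring, 44 mm wide, fixed on the spring block, its 10 mm round lip towards the open end. Rad: 0 = at rest, grows as the lip lifts (0.1 = 6 mm); 0.03 to 0.05 with a home plate under it. Presses down with 5 N, more when lifted. With the bed up the plate runs square into the lip and is blocked; with the bed 6 mm or more down its sloped nose slips under.
- spring_lip (a point): Fixed point in the holder where the underside of the spring's lip rests: 29.5 mm above the bench, 27 mm before the stop along holder x, mid-width. Axes as the holder's.
- stop (a point): Middle of the face of the dark steel end stop, 24 mm above the bench. Axes as the holder's. The plate is home when its nose touches this face.
- plate_nose (a point): Middle of the lower front edge of the plate. The plate is a loose yellow plastic slab 130 x 60 x 8 mm, about 200 g, lying in the holder; x points forward (its loading direction), z up. The front 18 mm slope down to 5 mm thick. The plaster base with teeth (40 x 50 mm, 14 mm high) stands on it from 40 to 80 mm behind the front edge.
- thumb_pad (a point): Middle of the flat thumb pad on the plate's upper face: 8 mm above the plate's underside, 112 mm behind its front edge; x forward, z up. The free flat pad is 36 mm long (18 mm either way along x) and 60 mm wide. Right in front of it, 18 to 23 mm ahead of this point, a 7 mm high, 54 mm wide ridge across the plate takes the fingertips' forward push. With the bed up the pad is 40 mm above the bench, with the bed down 30 mm.
- arch: Brittle plaster base with white teeth, fixed on the plate, 40 x 50 x 14 mm; origin at the centre of its underside on the plate's upper face, 60 mm behind the plate's front edge. It is not to be touched.
- jar: Bystander: small white lidded jar, 42 mm across, 52 mm high, origin under its centre.
- carver: Bystander: blue-handled wax carver lying on the bench, 158 mm long, 10 mm wide, along its own x axis; origin near its middle, on the bench.
- wax: Bystander: yellow wax block 60 x 42 x 22 mm, origin under its centre.
- tray: Bystander: small green open tray 100 x 75 x 32 mm, origin under its centre.
- plate: The loose yellow plate itself; origin at the centre of its underside, 65 mm behind the front edge; x forward, z up. Other sizes under plate_nose and thumb_pad.
Mind the look-alikes: they are no part of the job. What is shaped like the plate but brown or red is not meant.

How it is judged (in metres and radians):
On the way, in this order (a step that is already met when the one before it is completed fails the run):
1. the fingers press the plate, and the bed under it, down at least 6 mm while its nose is still short of the spring lip or just under it (value of joint bed above 0.006 m and contact force between the fingers and plate above 4 N and x of plate_nose in the frame of stop below -0.012 m), for 0.1 s.
2. the plate is slid under the spring to the end stop (x of plate_nose in the frame of stop above -0.0035 m), for 0.1 s.
At the end, for the whole second after the job is handed in: The plate's nose is within 4 mm of the end stop, the plate lies flat and still under the brass spring, which alone keeps it and the bed at least 5 mm below the raised height (x of plate_nose in the frame of stop between -0.004 and 0.004 m and z of plate_nose in the frame of holder below 0.0275 m and value of joint bed above 0.005 m and value of joint leaf between 0.012 and 0.12 rad and angle between plate_nose's own z axis and vertical below 0.08 rad and linear speed of plate below 0.01 m/s); the robot touches nothing.
It fails at once if the plate is lifted more than 8 mm off the raised bed or tipped up (z of plate in the frame of holder above 0.04 m or angle between plate's own z axis and vertical above 0.2 rad).
It fails at once if the plaster teeth are touched with the robot (contact force between any of the fingers, the arm and arch above 2 N).
It fails at once if the spring is prised up (value of joint leaf above 0.15 rad).
It fails at once if a bystander is displaced by more than 15 mm (distance of any of jar, carver, wax, tray from where it was at the start of the episode above 0.015 m).
It also fails if it takes over 35 s, if anything falls off the work surface, if the arm or the gripper's body presses on something with over 40 N, if the wrist force passes 120 N, or if a joint passes its speed limit or range.

ROBOT

A 6-joint arm with a two-finger parallel gripper is mounted at the origin on the work surface. World frame = base frame: x ahead of the robot, y to its left, z up, the work surface at z = 0. Lengths are in mm, angles in rad, forces in N, time in s.
With the tool pointing down it reaches from about 275 to 1000 mm from the base axis. Payload 8.4 kg.
Tool frame: the origin (TCP) lies at the very end of the fingers, on their centre line; the grasp point (between the pads) lies 19 mm behind it (r.tcp_to_grasp is the distance from the TCP to the grasp point, in mm); z points along the fingers, y is the line along which they close (so a half turn about z gives the same grasp; the last joint's range is limited). The gripper opens to 85 mm and grips with 20 to 120 N. Pads are 22 mm wide; open, the fingers measure 114 mm over their backs; the gripper's body (76 mm by 85 mm) begins 54 mm behind the grasp point. The pads swing forward as they close: fully open they stand 13 mm farther back than shut.
Start: joints at [1.102, 0.353, 1.633, -0, 1.155, -0.002], TCP at [281.268, 558.136, 231.281] pointing down, gripper open.
Joint ranges: [-2.63, 2.63], [-0.92, 2.1], [0.06, 2.66], [-1.3, 4.44], [0, 2.69], [-3.02, 3.02]. Speed limits (rad/s): [2.22, 2.22, 2.79, 3.14, 3.14, 3.14].

INTERFACE

Orientations are given as [roll, pitch, yaw] about the fixed x, y, z axes, in that order (R = Rz(yaw) Ry(pitch) Rx(roll)).
In Python, from rig import r gives the robot as it stands. The module is installed in compiled form; this text tells all that it offers.
- The arm moves only by the tool play_rows, never from a script. Its argument "rows" is a list of rows, each an object with "dp": the shift along the tool's x, y, z in units of 40 mm (1.0 is 40 mm), a list of three; "turn": the turn, a rotation vector about the tool's x, y, z in units of 6 degrees (1.0 is 6 degrees), a list of three; "fingers": the closure, from 0 (fully open) to 1 (shut). In form: [{"dp": [tx, ty, tz], "turn": [wx, wy, wz], "fingers": fingers}, ...]. A call has 1 to 5 rows; each row shifts and turns the commanded pose from where the row before left it, along the tool's axes as they then stand; what a row does not reach is not made up. A row lasts 1/12 s, in which the tool goes at most 41.7 mm and 7.16 degrees, less where a joint would pass 70% of its speed; a pose out of reach is approached as far as the arm can. A call is refused whole if a number of a shift passes 1 or a number of a turn 1, either way. A call with a gripper value outside its range is refused whole. The fingers move at their own pace and stop on an object; "force" is the grip in N (left out, the last holds). Time passes only in rows, so rows that do not move let the fingers close. It gives the time, the measured TCP pose, the force, the opening and the grip force at its end, in the units of the state.
- r.sense(): the state, without advancing time (a new reading comes with each control period).
- r.grab_frame(name): name is "side" or "top" or "wrist"; returns a dict with "pixels" (384x512x3 uint8, red, green, blue), "fx", "fy", "cx", "cy" (pixels), "dist" ([k1, k2, p1, p2, k3] as OpenCV has them; the pictures are not rectified), "pose" (4x4, takes a point from camera to world coordinates). Camera axes: x right, y down, z forward; pixel columns grow to the right and rows downward; lengths in mm; the calibration is good to about 2 mm. A picture is of the moment at which its call begins. There is no depth.
- r.sign_off(): hands the job in; it is judged then, once.
The state is a dict: "clock": time; "qpos": joint angles; "qvel": joint speeds; "joint_efforts": joint torques, N m; "eef_pos": TCP position; "tcp_rot": TCP orientation; "contact_force": force on the tool from outside, world axes, zero at the start; "wrist_torque": the same for the moment, N m; "opening": opening from 0.0 (shut) to 1.0 (fully open); "grasp_force": force on a finger pad.
Only numpy, scipy, OpenCV 4.12 (cv2) and the standard library are available. Lean on these libraries where they do the work, as an engineer would, in place of code of your own. Each camera call takes 0.05 s, during which the arm holds its last target. There are 200 camera calls.

## Working session

There is one attempt and no reset: what is moved stays moved. The work goes in short steps, Python scripts to look and compute and a tool call to move; the robot and the scene stay as the last step left them, time stands still between calls to the robot, and variables do not carry over. Pictures are saved under pics/ and viewed, at most 10 in all, crops included, and the job is handed in when it is done.

Besides the shell and the picture viewer there is one more tool, called after "Call:" by a JSON object that holds its "fn" and its "kwargs", one argument or row to a line. play_rows: Moves the arm, as the interface text tells. Its arguments: {"type":"object","properties":{"rows":{"type":"array"},"force":{"type":"number"}},"required":["rows"]}

```bash
mkdir -p pics
cat > h.py <<'E'
import numpy as np, cv2
from rig import r
def grab(n,f):
    d=r.grab_frame(n); cv2.imwrite('pics/'+f,d['pixels'][:,:,::-1]); np.save('pics/'+f+'.npy',d,allow_pickle=True); return d
def load(f): return np.load('pics/'+f+'.npy',allow_pickle=True).item()
def ray(d,uv):
    K=np.array([[d['fx'],0,d['cx']],[0,d['fy'],d['cy']],[0,0,1.]])
    n=cv2.undistortPoints(np.array(uv,float).reshape(-1,1,2),K,np.array(d['dist'],float))[:,0]
    P=np.array(d['pose']); return P[:3,3],np.c_[n,np.ones(len(n))]@P[:3,:3].T
def onz(d,uv,z):
    o,v=ray(d,uv); return o+v*((z-o[2])/v[:,2])[:,None]
def proj(d,X):
    P=np.linalg.inv(np.array(d['pose']));K=np.array([[d['fx'],0,d['cx']],[0,d['fy'],d['cy']],[0,0,1.]])
    return cv2.projectPoints(np.array(X,float).reshape(-1,1,3),cv2.Rodrigues(P[:3,:3])[0],P[:3,3],K,np.array(d['dist'],float))[0][:,0]
E
python3 - <<'E'
from h import *
a=grab('top','top0.png');b=grab('side','side0.png')
for d in(a,b): print(d['fx'],np.array(d['pose']).round(2).tolist())
print(r.sense())
E
```

```text
385.4194518257835 [[-0.01, -1.0, 0.06, 546.18], [-1.0, 0.01, -0.01, -122.94], [0.01, -0.06, -1.0, 941.54], [0.0, 0.0, 0.0, 1.0]]
353.56116364878005 [[-0.99, -0.09, 0.06, 540.27], [-0.11, 0.75, -0.65, 469.74], [0.01, -0.65, -0.76, 742.85], [0.0, 0.0, 0.0, 1.0]]
{'clock': 0.1, 'qpos': array([ 1.10157540e+00,  3.53626415e-01,  1.63402723e+00,  4.42000285e-06,
        1.15520155e+00, -2.40881975e-03]), 'qvel': array([ 5.86942393e-05, -1.32939677e-03, -1.10097735e-03,  1.55351801e-04,
        6.33115604e-04, -1.47893036e-03]), 'joint_efforts': array([-9.87733620e-04, -6.06360340e+01, -3.42817962e+01, -8.12048370e-05,
        3.95658659e-03,  1.45691365e-05]), 'eef_pos': array([281.09367057, 557.76073343, 230.62099047]), 'tcp_rot': array([-3.14033013e+00, -7.08271341e-06,  2.67477876e+00]), 'contact_force': array([-0.55480917, -1.14050091,  0.01999375]), 'wrist_torque': array([ 0.02922777,  0.02604832, -0.00029299]), 'grasp_force': 0.0, 'opening': 0.9998464707374287}
```

View pics/top0.png

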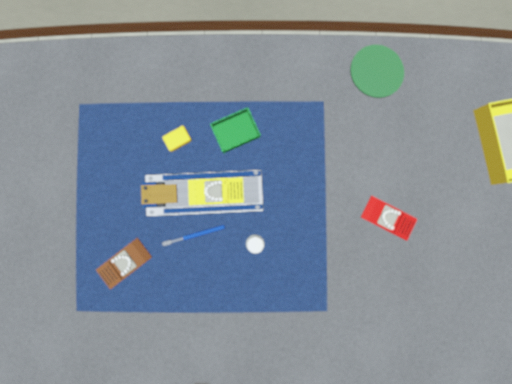

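View pics/side0.png

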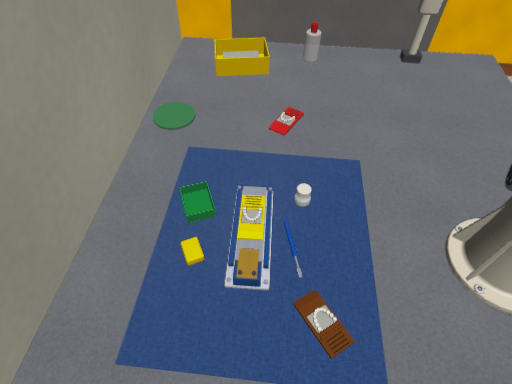

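Run:
```python
from h import *
a=load('top0.png');b=load('side0.png')
def box(d,lo,hi,roi,z,name):
    x0,y0,x1,y1=roi; h=cv2.cvtColor(d['pixels'],cv2.COLOR_RGB2HSV)
    m=np.zeros(h.shape[:2],np.uint8); m[y0:y1,x0:x1]=cv2.inRange(h,lo,hi)[y0:y1,x0:x1]
    v,u=np.nonzero(m); P=onz(d,np.c_[u,v],z)[:,:2].astype(np.float32)
    R=cv2.minAreaRect(P); print(name,len(u),R,'mean',P.mean(0)); print(cv2.boxPoints(R).round(1).tolist())
box(a,(22,120,120),(35,255,255),(180,165,260,220),40,'plate top')
box(b,(22,120,120),(35,255,255),(230,180,275,245),40,'plate side')
box(a,(8,80,80),(21,255,255),(130,175,190,212),46,'spring top')
box(b,(8,80,80),(21,255,255),(230,235,265,285),46,'spring side')
c1=cv2.resize(a['pixels'][160:225,130:275],(800,359),interpolation=cv2.INTER_CUBIC)
cv2.imwrite('pics/c1.png',c1[:,:,::-1])
```

```text
plate top 789 ((593.9768676757812, -43.74748229980469), (56.56087875366211, 123.41952514648438), 2.2488293647766113) mean [593.4856   -47.455135]
[[563.2999877929688, 16.799999237060547], [568.0999755859375, -106.5], [624.7000122070312, -104.30000305175781], [619.7999877929688, 19.0]]
plate side 796 ((594.5567626953125, -41.71943664550781), (59.8541145324707, 134.90892028808594), 2.268178701400757) mean [594.2175  -36.80237]
[[562.0, 24.5], [567.2999877929688, -110.30000305175781], [627.0999755859375, -107.9000015258789], [621.7999877929688, 26.899999618530273]]
spring top 26 ((586.35498046875, 87.9145278930664), (80.65174102783203, 42.08346939086914), 89.74616241455078) mean [583.19324   88.429085]
[[565.0999755859375, 47.70000076293945], [607.2000122070312, 47.5], [607.5999755859375, 128.10000610351562], [565.5, 128.3000030517578]]
spring side 554 ((588.4868774414062, 89.9572525024414), (43.861751556396484, 71.26577758789062), 2.205932378768921) mean [588.4264    90.028336]
[[565.2000122070312, 124.69999694824219], [567.9000244140625, 53.5], [611.7999877929688, 55.20000076293945], [609.0, 126.4000015258789]]
```

View pics/c1.png

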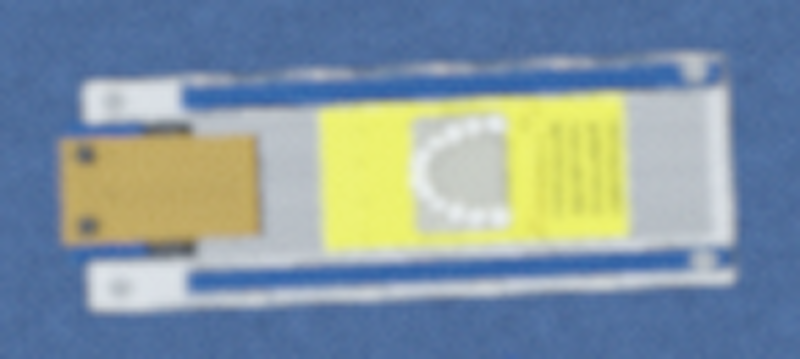

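Call:
{"fn": "play_rows", "kwargs": {
  "rows": [
    {"dp": [0,0,0],"turn": [0,0,1],"fingers": 1},
    {"dp": [0,0,0],"turn": [0,0,1],"fingers": 1},
    {"dp": [0,0,0],"turn": [0,0,1],"fingers": 1},
    {"dp": [0,0,0],"turn": [0,0,1],"fingers": 1},
    {"dp": [0,0,0],"turn": [0,0,1],"fingers": 1}
  ]
}}

```text
clock: 0.52
eef_pos: [281.2, 557.9, 230.8]
tcp_rot: [-3.141, 0.0, 2.146]
contact_force: [-0.4, -0.1, -0.3]
opening: 0.297
grasp_force: 0.0
```

Call:
{"fn": "play_rows", "kwargs": {
  "rows": [
    {"dp": [0,0,0],"turn": [0,0,1],"fingers": 1},
    {"dp": [0,0,0],"turn": [0,0,1],"fingers": 1},
    {"dp": [0,0,0],"turn": [0,0,1],"fingers": 1},
    {"dp": [0,0,0],"turn": [0,0,1],"fingers": 1},
    {"dp": [0,0,0],"turn": [0,0,1],"fingers": 1}
  ]
}}

```text
clock: 0.93
eef_pos: [281.1, 557.9, 230.8]
tcp_rot: [-3.141, 0.001, 1.622]
contact_force: [0.5, 0.4, -0.7]
opening: -0.003
grasp_force: 0.0
```

Call:
{"fn": "play_rows", "kwargs": {
  "rows": [
    {"dp": [-0.93,0.39,0],"turn": [0,0,0.1],"fingers": 1},
    {"dp": [-0.93,0.39,0],"turn": [0,0,0],"fingers": 1},
    {"dp": [-0.93,0.39,0],"turn": [0,0,0],"fingers": 1},
    {"dp": [-0.93,0.39,0],"turn": [0,0,0],"fingers": 1},
    {"dp": [-0.93,0.39,0],"turn": [0,0,0],"fingers": 1}
  ]
}}

```text
clock: 1.35
eef_pos: [368.3, 374.3, 231.0]
tcp_rot: [-3.141, 0.0, 1.618]
contact_force: [1.4, -0.4, 0.5]
opening: 0.0
grasp_force: 0.0
```

Call:
{"fn": "play_rows", "kwargs": {
  "rows": [
    {"dp": [-0.93,0.39,0],"turn": [0,0,0],"fingers": 1},
    {"dp": [-0.93,0.39,0],"turn": [0,0,0],"fingers": 1},
    {"dp": [-0.93,0.39,0],"turn": [0,0,0],"fingers": 1},
    {"dp": [-0.93,0.39,0],"turn": [0,0,0],"fingers": 1},
    {"dp": [-0.93,0.39,0],"turn": [0,0,0],"fingers": 1}
  ]
}}

```text
clock: 1.77
eef_pos: [454.9, 192.0, 231.2]
tcp_rot: [-3.141, 0.0, 1.617]
contact_force: [1.1, 0.3, 0.4]
opening: 0.002
grasp_force: 0.0
```

Call:
{"fn": "play_rows", "kwargs": {
  "rows": [
    {"dp": [-0.93,0.39,0],"turn": [0,0,0],"fingers": 1},
    {"dp": [-0.93,0.39,0],"turn": [0,0,0],"fingers": 1},
    {"dp": [-0.93,0.39,0],"turn": [0,0,0],"fingers": 1},
    {"dp": [-0.93,0.39,0],"turn": [0,0,0],"fingers": 1},
    {"dp": [-0.93,0.39,0],"turn": [0,0,0],"fingers": 1}
  ]
}}

```text
clock: 2.18
eef_pos: [541.5, 9.7, 231.2]
tcp_rot: [-3.141, -0.0, 1.617]
contact_force: [0.9, -0.1, 0.2]
opening: -0.002
grasp_force: 0.0
```

Call:
{"fn": "play_rows", "kwargs": {
  "rows": [
    {"dp": [-0.93,0.4,0],"turn": [0,0,0.05],"fingers": 1},
    {"dp": [-0.93,0.4,0],"turn": [0,0,0],"fingers": 1},
    {"dp": [-0.93,0.4,0.0],"turn": [0,0,0],"fingers": 1},
    {"dp": [0,0.05,1],"turn": [0,0,0],"fingers": 1},
    {"dp": [0,0,0],"turn": [0,0,0],"fingers": 1}
  ]
}}

```text
clock: 2.6
eef_pos: [593.8, -99.4, 185.8]
tcp_rot: [-3.135, -0.001, 1.609]
contact_force: [-2.4, 0.9, -1.4]
opening: 0.002
grasp_force: 0.0
```

Run:
```python
from h import *
s=r.sense();print(s['eef_pos'],s['tcp_rot'],s['contact_force'])
w=grab('wrist','w1.png');print(w['fx'],np.array(w['pose']).round(2).tolist())
print(proj(w,[s['eef_pos'],[596,-90,40],[594.3,-43,40],[592,22,37]]).round(1))
```

```text
[593.77356312 -99.39987118 185.82485713] [-3.13482264e+00 -1.27435741e-03  1.60876968e+00] [-2.43451466  0.90489913 -1.41682688]
300.7184595873808 [[1.0, 0.04, 0.0, 593.63], [0.04, -0.95, -0.3, -24.16], [-0.01, 0.3, -0.96, 328.34], [0.0, 0.0, 0.0, 1.0]]
[[249.7 241.2]
 [254.9 162.1]
 [255.1 112.8]
 [255.5  35.9]]
```

View pics/w1.png

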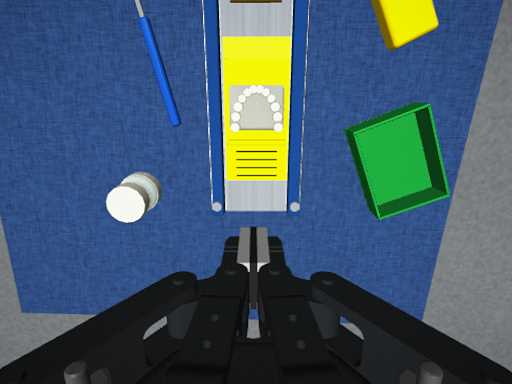

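Run:
```python
from h import *
w=load('w1.png');h=cv2.cvtColor(w['pixels'],cv2.COLOR_RGB2HSV)
m=cv2.inRange(h,(22,120,100),(35,255,255))
for c in (235,257,280):
    v=np.nonzero(m[:200,c])[0]; print(c,v.min(),v.max(), onz(w,[[c,v.min()-.5]],37).round(1), onz(w,[[c,v.max()+.5]],40).round(1))
for rr in (60,145,178):
    u=np.nonzero(m[rr,200:310])[0]+200; print(rr,u.min(),u.max(), onz(w,[[u.min()-.5,rr],[u.max()+.5,rr]],40).round(1).tolist())
m2=cv2.inRange(h,(100,150,60),(125,255,220))
for rr in (60,100,190):
    print(rr,w['pixels'][rr,200:225,:].tolist() if rr==190 else '')
g=w['pixels'][125:150,257].tolist();print(list(zip(range(125,150),g)))
print([(i,w['pixels'][i,257].tolist()) for i in range(0,8)])
print('corner post',onz(w,[[217,207],[295,207]],30).round(1).tolist(), 'bed rear', onz(w,[[256,210.5]],32).round(1))
print('arch rear base',onz(w,[[257,131]],45))
```

```text
235 37 179 [[574.1  20.9  37. ]] [[ 576.9 -108.6   40. ]]
257 37 179 [[593.3  21.6  37. ]] [[ 598.8 -107.7   40. ]]
280 37 179 [[613.5  22.3  37. ]] [[ 621.7 -106.8   40. ]]
60 223 290 [[563.6, 1.2, 40.0], [623.8, 3.5, 40.0]]
145 226 287 [[567.0, -74.3, 40.0], [626.7, -72.0, 40.0]]
178 227 286 [[568.4, -107.4, 40.0], [628.1, -105.0, 40.0]]
60 
100 
190 [[50, 81, 135], [51, 79, 134], [46, 76, 126], [44, 73, 122], [46, 74, 124], [50, 79, 132], [51, 82, 137], [47, 79, 134], [51, 80, 135], [49, 79, 138], [51, 78, 128], [159, 169, 175], [149, 163, 187], [22, 73, 153], [31, 78, 159], [31, 79, 159], [32, 81, 159], [33, 79, 159], [33, 81, 159], [31, 80, 159], [29, 79, 158], [30, 78, 154], [27, 68, 129], [7, 34, 72], [83, 92, 104]]
[(125, [209, 213, 197]), (126, [210, 213, 198]), (127, [201, 204, 188]), (128, [178, 179, 164]), (129, [148, 146, 114]), (130, [229, 228, 40]), (131, [250, 250, 0]), (132, [248, 248, 0]), (133, [247, 247, 0]), (134, [247, 247, 0]), (135, [247, 246, 0]), (136, [247, 247, 0]), (137, [247, 248, 0]), (138, [249, 249, 0]), (139, [227, 220, 0]), (140, [226, 218, 0]), (141, [248, 250, 0]), (142, [247, 248, 0]), (143, [248, 247, 0]), (144, [242, 237, 0]), (145, [241, 237, 0]), (146, [248, 248, 0]), (147, [247, 247, 0]), (148, [247, 247, 0]), (149, [252, 252, 0])]
[(0, [96, 70, 24]), (1, [60, 43, 8]), (2, [76, 65, 41]), (3, [180, 188, 196]), (4, [172, 180, 186]), (5, [170, 176, 183]), (6, [172, 179, 185]), (7, [171, 179, 185])]
corner post [[557.8, -142.7, 30.0], [640.6, -139.3, 30.0]] bed rear [[ 599.4 -144.2   32. ]]
arch rear base [[596.73824794 -59.14454924  45.        ]]
```

Call:
{"fn": "play_rows", "kwargs": {
  "rows": [
    {"dp": [0.33,0.1,1],"turn": [0,0,0],"fingers": 1},
    {"dp": [0,0,1],"turn": [0,0,0],"fingers": 1},
    {"dp": [0,0,0.9],"turn": [0,0,0],"fingers": 1},
    {"dp": [0,0,0],"turn": [0,0,0],"fingers": 1},
    {"dp": [0,0,0],"turn": [0,0,0],"fingers": 1}
  ]
}}

```text
clock: 3.07
eef_pos: [598.4, -83.5, 75.9]
tcp_rot: [-3.138, -0.001, 1.613]
contact_force: [1.2, 0.3, 0.5]
opening: -0.0
grasp_force: 0.0
```

Run:
```python
from h import *
s=r.sense();print(s['eef_pos'],s['tcp_rot'],s['contact_force'])
w=grab('wrist','w2.png')
p=s['eef_pos'];print(proj(w,[p,[597.2,-72.4,40],[598,-107.7,40]]).round(1))
```

```text
[598.37105179 -83.521966    75.90616356] [-3.13835920e+00 -6.86832934e-04  1.61291943e+00] [1.17175808 0.26968984 0.54311922]
[[249.6 241.2]
 [249.3 198.2]
 [248.4 248.2]]
```

View pics/w2.png

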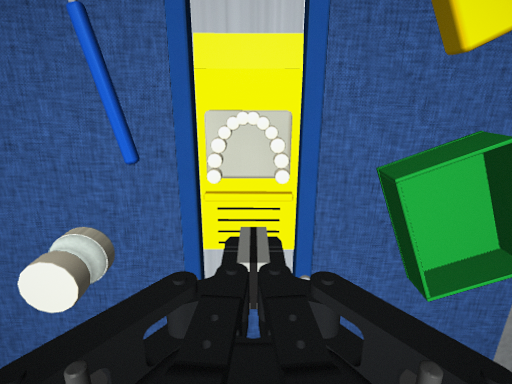

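Call:
{"fn": "play_rows", "kwargs": {
  "rows": [
    {"dp": [-0.08,-0.03,0.4],"turn": [0,0,0],"fingers": 1},
    {"dp": [0,0,0.35],"turn": [0,0,0],"fingers": 1},
    {"dp": [0,0,0],"turn": [0,0,0],"fingers": 1},
    {"dp": [0,0,0.1],"turn": [0,0,0],"fingers": 1},
    {"dp": [0,0,0.0],"turn": [0,0,0],"fingers": 1}
  ]
}}

```text
clock: 3.53
eef_pos: [599.6, -87.8, 43.8]
tcp_rot: [3.139, 0.0, 1.612]
contact_force: [0.4, -1.0, 0.4]
opening: 0.0
grasp_force: 0.0
```

Call:
{"fn": "play_rows", "kwargs": {
  "rows": [
    {"dp": [0,0,0.08],"turn": [0,0,0],"fingers": 1},
    {"dp": [0,0,0.05],"turn": [0,0,0],"fingers": 1},
    {"dp": [0,0,0],"turn": [0,0,0],"fingers": 1},
    {"dp": [0,0,0],"turn": [0,0,0],"fingers": 1}
  ]
}}

```text
clock: 3.87
eef_pos: [599.4, -87.8, 37.6]
tcp_rot: [3.139, 0.0, 1.612]
contact_force: [1.7, -0.9, 6.1]
opening: 0.001
grasp_force: 2.6
```

Call:
{"fn": "play_rows", "kwargs": {
  "rows": [
    {"dp": [0,-0.04,0.08],"turn": [0,0,0],"fingers": 1},
    {"dp": [0,0,0.06],"turn": [0,0,0],"fingers": 1},
    {"dp": [0,0,0],"turn": [0,0,0],"fingers": 1},
    {"dp": [0,0,0],"turn": [0,0,0],"fingers": 1}
  ]
}}

```text
clock: 4.2
eef_pos: [598.0, -87.9, 32.1]
tcp_rot: [3.139, 0.0, 1.612]
contact_force: [0.5, -0.4, 8.8]
opening: 0.004
grasp_force: 4.2
```

Call:
{"fn": "play_rows", "kwargs": {
  "rows": [
    {"dp": [0.08,0,0],"turn": [0,0,0],"fingers": 1},
    {"dp": [0.1,0,0],"turn": [0,0,0],"fingers": 1},
    {"dp": [0.1,0,0],"turn": [0,0,0],"fingers": 1},
    {"dp": [0.1,0,0],"turn": [0,0,0],"fingers": 1},
    {"dp": [0.1,0,0],"turn": [0,0,0],"fingers": 1}
  ]
}}

```text
clock: 4.62
eef_pos: [597.0, -68.9, 32.2]
tcp_rot: [3.14, 0.001, 1.612]
contact_force: [0.5, -1.4, 8.6]
opening: -0.0
grasp_force: 4.2
```

Run:
```python
from h import *
w=grab('wrist','w3.png');h=cv2.cvtColor(w['pixels'],cv2.COLOR_RGB2HSV)
print(r.sense()['eef_pos'],r.sense()['contact_force'])
m=cv2.inRange(h,(22,120,100),(35,255,255))
for c in (215,250,280):
    v=np.nonzero(m[:230,c])[0]; print(c,v.min(), onz(w,[[c,v.min()-.5]],29).round(1))
```

```text
[596.96091766 -68.23046349  32.20812094] [0.46882611 0.33949475 8.0234285 ]
215 5 [[578.1  40.6  29. ]]
250 6 [[592.9  40.9  29. ]]
280 7 [[605.7  41.1  29. ]]
```

View pics/w3.png

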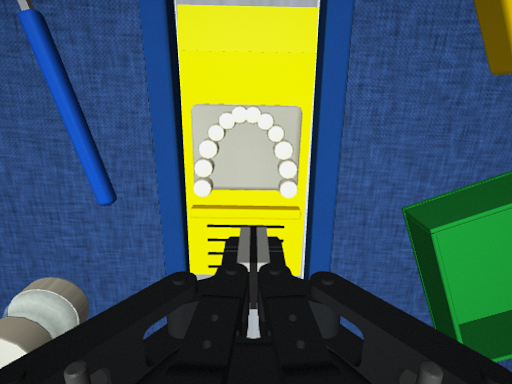

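Call:
{"fn": "play_rows", "kwargs": {
  "rows": [
    {"dp": [0.1,0,0],"turn": [0,0,0],"fingers": 1},
    {"dp": [0.1,0,0],"turn": [0,0,0],"fingers": 1},
    {"dp": [0.1,0,0],"turn": [0,0,0],"fingers": 1},
    {"dp": [0.1,0,0],"turn": [0,0,0],"fingers": 1},
    {"dp": [0.1,0,0],"turn": [0,0,0],"fingers": 1}
  ]
}}

```text
clock: 5.08
eef_pos: [596.0, -48.9, 32.0]
tcp_rot: [3.14, 0.001, 1.612]
contact_force: [-0.3, -2.4, 7.3]
opening: 0.002
grasp_force: 3.3
```

Call:
{"fn": "play_rows", "kwargs": {
  "rows": [
    {"dp": [0.1,0,0],"turn": [0,0,0],"fingers": 1},
    {"dp": [0.1,0,0],"turn": [0,0,0],"fingers": 1},
    {"dp": [0.08,0,0],"turn": [0,0,0],"fingers": 1},
    {"dp": [0.05,0,0],"turn": [0,0,0],"fingers": 1}
  ]
}}

```text
clock: 5.42
eef_pos: [594.5, -35.4, 31.1]
tcp_rot: [-3.141, 0.0, 1.612]
contact_force: [0.1, -4.4, 1.7]
opening: -0.003
grasp_force: 3.6
```

Call:
{"fn": "play_rows", "kwargs": {
  "rows": [
    {"dp": [0.06,0,0.03],"turn": [0,0,0],"fingers": 1},
    {"dp": [0.05,0,0],"turn": [0,0,0],"fingers": 1},
    {"dp": [0.05,0,0],"turn": [0,0,0],"fingers": 1}
  ]
}}

```text
clock: 5.67
eef_pos: [594.5, -28.9, 30.1]
tcp_rot: [3.141, 0.0, 1.612]
contact_force: [1.2, -3.7, 5.7]
opening: -0.001
grasp_force: 4.9
```

Call:
{"fn": "play_rows", "kwargs": {
  "rows": [
    {"dp": [0.05,0,0],"turn": [0,0,0],"fingers": 1},
    {"dp": [0.05,0,0],"turn": [0,0,0],"fingers": 1},
    {"dp": [0,0,0],"turn": [0,0,0],"fingers": 1}
  ]
}}

```text
clock: 5.92
eef_pos: [594.3, -24.6, 30.1]
tcp_rot: [3.141, -0.0, 1.612]
contact_force: [0.3, -1.6, 5.4]
opening: 0.001
grasp_force: 4.6
```

Run:
```python
from h import *
w=grab('wrist','w4.png');b=grab('side','s4.png')
print(r.sense()['eef_pos'],r.sense()['contact_force'])
for f in('w3.png','w4.png'):
    d=load(f);p=d['pixels'][:,270].astype(int); print(f,[(i,p[i].tolist()) for i in range(180,222)  if abs(p[i]-p[i-1]).sum()>25])
```

```text
[594.32056593 -24.58832756  30.09695356] [ 0.17431311 -0.85588761  5.17674989]
w3.png [(187, [183, 183, 168]), (188, [164, 162, 147]), (189, [146, 143, 134]), (190, [213, 211, 87]), (191, [245, 245, 0]), (205, [231, 226, 0]), (206, [172, 149, 0]), (209, [199, 176, 0]), (210, [237, 233, 0])]
w4.png [(197, [189, 192, 176]), (198, [175, 174, 159]), (199, [154, 152, 140]), (200, [171, 168, 91]), (201, [232, 231, 0]), (202, [245, 245, 0]), (215, [210, 197, 0]), (216, [159, 128, 0]), (219, [203, 179, 0]), (220, [238, 234, 0])]
```

View pics/w4.png

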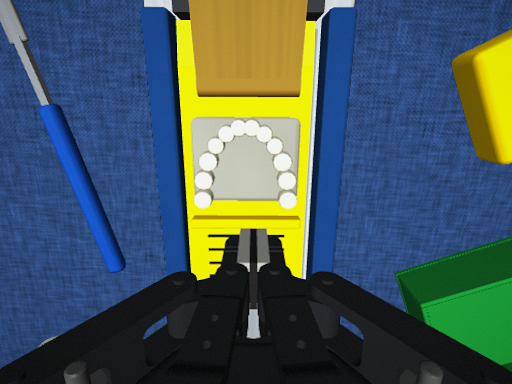

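Call:
{"fn": "play_rows", "kwargs": {
  "rows": [
    {"dp": [0.05,0,0],"turn": [0,0,0],"fingers": 1},
    {"dp": [0.05,0,0],"turn": [0,0,0],"fingers": 1},
    {"dp": [0,0,0],"turn": [0,0,0],"fingers": 1}
  ]
}}

```text
clock: 6.27
eef_pos: [594.6, -23.4, 30.1]
tcp_rot: [3.141, 0.004, 1.613]
contact_force: [0.9, -20.4, 3.3]
opening: 0.005
grasp_force: 11.6
```

Call:
{"fn": "play_rows", "kwargs": {
  "rows": [
    {"dp": [0.05,0,0],"turn": [0,0,0],"fingers": 1},
    {"dp": [0.03,0,0],"turn": [0,0,0],"fingers": 1},
    {"dp": [0,0,0],"turn": [0,0,0],"fingers": 1}
  ]
}}

```text
clock: 6.52
eef_pos: [594.6, -23.0, 30.2]
tcp_rot: [3.14, 0.007, 1.615]
contact_force: [1.8, -36.3, 2.7]
opening: 0.001
grasp_force: 19.3
```

Run:
```python
from h import *
w=grab('wrist','w5.png')
print(r.sense()['eef_pos'],r.sense()['contact_force'])
for f in('w4.png','w5.png'):
    d=load(f)
    for c,a,b in((270,180,225),(184,0,40),(313,0,40)):
        p=d['pixels'][:,c].astype(int); print(f,c,[(i,p[i].tolist()) for i in range(a+1,b)  if abs(p[i]-p[i-1]).sum()>40])
```

```text
[594.63522827 -23.02206983  30.16678136] [  1.97139507 -35.36015974   2.17502106]
w4.png 270 [(198, [175, 174, 159]), (199, [154, 152, 140]), (200, [171, 168, 91]), (201, [232, 231, 0]), (215, [210, 197, 0]), (216, [159, 128, 0]), (219, [203, 179, 0]), (220, [238, 234, 0])]
w4.png 184 [(12, [15, 14, 17]), (20, [241, 245, 21])]
w4.png 313 [(12, [28, 31, 31]), (20, [50, 53, 22]), (21, [234, 238, 25])]
w5.png 270 [(200, [163, 162, 149]), (201, [155, 151, 117]), (202, [223, 221, 58]), (203, [247, 246, 0]), (216, [227, 220, 0]), (217, [158, 128, 1]), (221, [231, 221, 0])]
w5.png 184 [(16, [19, 21, 20]), (21, [50, 54, 24]), (22, [236, 240, 25])]
w5.png 313 [(16, [41, 44, 48]), (17, [22, 22, 22]), (22, [173, 177, 23]), (23, [240, 242, 22])]
```

Call:
{"fn": "play_rows", "kwargs": {
  "rows": [
    {"dp": [-0.08,0,0],"turn": [0,0,0],"fingers": 1},
    {"dp": [-0.05,0,-0.01],"turn": [0,0,0],"fingers": 1},
    {"dp": [0,0,0],"turn": [0,0,0],"fingers": 1}
  ]
}}

```text
clock: 6.82
eef_pos: [594.4, -23.7, 30.4]
tcp_rot: [3.141, 0.0, 1.611]
contact_force: [0.5, -8.6, 3.8]
opening: -0.002
grasp_force: 5.3
```

Call:
{"fn": "play_rows", "kwargs": {
  "rows": [
    {"dp": [-0.03,0,-0.02],"turn": [0,0,0],"fingers": 1},
    {"dp": [0,0,-0.03],"turn": [0,0,0],"fingers": 1},
    {"dp": [0,0,-0.05],"turn": [0,0,0],"fingers": 1},
    {"dp": [0,0,0],"turn": [0,0,0],"fingers": 1}
  ]
}}

```text
clock: 7.15
eef_pos: [593.6, -23.9, 34.2]
tcp_rot: [-3.141, -0.0, 1.612]
contact_force: [-0.8, -1.2, -0.4]
opening: -0.0
grasp_force: 0.8
```

Call:
{"fn": "play_rows", "kwargs": {
  "rows": [
    {"dp": [-0.05,0,-0.1],"turn": [0,0,0],"fingers": 1},
    {"dp": [-0.05,0,-0.3],"turn": [0,0,0],"fingers": 1},
    {"dp": [0,0,-0.6],"turn": [0,0,0],"fingers": 1},
    {"dp": [0,0,0],"turn": [0,0,0],"fingers": 1}
  ]
}}

```text
clock: 7.48
eef_pos: [596.6, -28.3, 78.5]
tcp_rot: [3.137, 0.0, 1.612]
contact_force: [1.4, -0.6, -0.3]
opening: 0.001
grasp_force: 0.0
```

Run:
```python
from h import *
w=grab('wrist','w6.png');s=r.sense()
print(s['eef_pos'],s['contact_force'])
cv2.imwrite('pics/w6c.png',cv2.resize(w['pixels'][:250,130:370],None,fx=2.4,fy=2.4,interpolation=cv2.INTER_CUBIC)[:,:,::-1])
```

```text
[596.17888849 -28.2483904   77.2373605 ] [ 0.49759273  0.07526874 -0.07653664]
```

View pics/w6c.png

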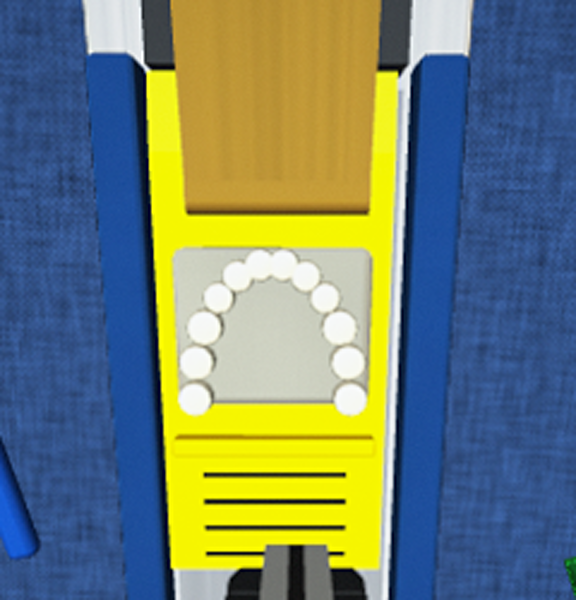

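The enlarged crop shows the plate's nose flush with the dark stop (crop row 70 on both sides) and the brass spring lying over it. The fingertips are clear.

Call:
{"fn": "play_rows", "kwargs": {
  "rows": [
    {"dp": [0,0,-0.8],"turn": [0,0,0],"fingers": 1},
    {"dp": [0,0,0],"turn": [0,0,0],"fingers": 1},
    {"dp": [0,0,0],"turn": [0,0,0],"fingers": 1},
    {"dp": [0,0,0],"turn": [0,0,0],"fingers": 1}
  ]
}}

```text
clock: 7.87
eef_pos: [594.0, -28.1, 106.2]
tcp_rot: [-3.142, -0.0, 1.612]
contact_force: [-0.4, -1.3, -0.8]
opening: -0.0
grasp_force: 0.0
```

```bash
python3 -c "
from rig import r
print(r.sign_off())"
```

```text
the job is handed in; nothing more can be done
None
```

The yellow plate was pressed down about 8 mm, slid under the brass spring until it met the end stop, and released with the spring over it; the job is handed in at about 8 s, but no verdict was returned.

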